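# Unload and wedge up the tilt plate on a lab bench

## Task

First slide the steel pot along the hinged plate, without lifting it off, from the etched ring near the plate's free edge into the ring near the hinge, and let go of it. Then push the white wedge, thin end first and flat on the bench, under the bar on the free edge until the plate just lifts off its rests, by about 5 mm, carried by the wedge alone, and finish while still holding the wedge there. Leave the tube rack, pen cup and notebook where they are.

Things in the scene. Friction and masses are not known exactly. Their poses are not given: they have to be found in the camera images.
- stand: Grey tilt stand frame, fixed, 130 x 200 mm. Origin on the bench under its middle; +y points from the hinge to the plate's free edge. Its aluminium plate (130 x 196 x 8 mm, 0.55 kg, top 38 mm above the bench) is hinged at y = -90, 26 mm up, and rests on two 30 mm high posts at x = +-58, y = 78 to 98 mm; between them the way in, 102 mm wide, is clear down to the bench as far as y = -80 mm.
- plate (a joint): Tilt of the plate in rad: 0 = lying on its rests, grows as the free edge rises (0.028 = 5 mm at the free edge). It falls back under its weight.
- hinge_ring (a point): Centre of the etched ring (76 mm across) near the hinge, on the plate's top face; in the stand frame at y = -45 mm. The goal place of the pot. Axes as the plate's: y from hinge to free edge, z up off the plate.
- edge_ring (a point): Centre of the identical etched ring near the free edge, on the plate's top face; in the stand frame at y = +45 mm. The pot starts within 8 mm of it.
- lift_bar (a point): Middle of the axis of the round steel bar (10 mm thick, 84 mm long, along the hinge direction) under the plate's free edge, in the stand frame at x = 0, y = +90 mm; its underside is 20 mm above the bench while the plate lies down.
- pot_center (a point): Closed cylindrical steel pot, 54 mm across, 58 mm high plus an 8 mm lid knob 14 mm across, 0.25 to 0.5 kg. The point is on its axis, 29 mm above its underside.
- wedge_grip (a point): White plastic wedge, 156 mm long, 0.18 kg; thick end: handle block 30 (x) x 36 (y) x 60 mm high. The point is in the block's middle, 40 mm above the underside. -y points to the thin end: the ramp, 26 mm wide, starts 18 mm from the point, 40 mm high, and falls over 120 mm to 3 mm (17 degrees). Ordinary friction; pushing it home takes about 10 N.
- wedge_toe (a point): Middle of the wedge's thin end at bench height, 138 mm along -y from the handle's middle; axes as the wedge's. The bar meets the ramp once the thin end is about 55 mm past it, and rises 3 mm for every 10 mm more.
- rack: Bystander: pink microtube rack, 100 x 165 mm, 32 mm high (tubes to 41 mm), loose on the bench. Origin at the middle of its underside.
- pen_cup: Bystander: grey pen cup, 72 mm across, 95 mm high with pens up to 155 mm, loose on the bench. Origin at the middle of its underside.
- notebook: Bystander: black notebook, 150 x 212 mm, 14 mm thick, loose on the bench. Origin at the middle of its underside.
Mind the look-alikes: they are no part of the job. Several things look just like the part that bears wedge_grip: the one meant starts farthest to the robot's left.

How it is judged:
On the way:
1. the pot stands in the ring near the hinge (centre within 12 mm), let go, the plate still down on its rests (horizontal distance between pot_center and hinge_ring below 0.012 m and contact force between pot and the arm below 0.1 N and contact force between pot and the fingers below 0.1 N and angle between pot_center's own z axis and vertical below 0.05 rad and value of joint plate below 0.006 rad), for 0.2 s.
At the end, for the whole second after the job is handed in: The plate's free edge stands 2 to 8 mm above its rests (tilt 0.011 to 0.045 rad), carried by the wedge alone, which lies flat on the bench under the free edge, is still, and is held by the robot; the pot stands untouched in the ring near the hinge (within 14 mm of its centre) (value of joint plate between 0.011 and 0.045 rad and contact force between wedge and stand above 0.5 N and (contact force between wedge and the fingers above 0.3 N or contact force between wedge and the arm above 0.3 N) and contact force between each of stand, pot and the fingers below 0.2 N and contact force between each of stand, pot and the arm below 0.2 N and contact force between wedge and pot below 0.2 N and height (world z) of wedge_toe below 0.006 m and angle between wedge_grip's own z axis and vertical below 0.06 rad and y of wedge_toe in the frame of stand below 0.06 m and linear speed of wedge below 0.02 m/s and horizontal distance between pot_center and hinge_ring below 0.014 m and z of pot_center in the frame of hinge_ring below 0.034 m and angle between pot_center's own z axis and vertical below 0.1 rad); the arm keeps its last pose, push and grip.
It fails at once if the pot is lifted off the plate (more than 8 mm) (z of pot_center in the frame of hinge_ring above 0.037 m).
It fails at once if the pot is tipped over (angle between pot_center's own z axis and vertical above 0.35 rad).
It fails at once if the rack, pen cup or notebook is moved (over 20 mm) (distance of any of rack, pen_cup, notebook from where it was at the start of the episode above 0.02 m).
It also fails if it takes over 64 s, if anything falls off the work surface, if the arm or the gripper's body presses on something with over 40 N, if the wrist force passes 120 N, or if a joint passes its speed limit or range.

## Robot

A 6-joint arm with a two-finger parallel gripper is mounted at the origin on the work surface. World frame = base frame: x ahead of the robot, y to its left, z up, the work surface at z = 0. Lengths are in m, angles in rad, forces in N, time in s.
With the tool pointing down it reaches from about 0.275 to 1 m from the base axis. Payload 8.4 kg.
Tool frame: the origin (TCP) lies between the finger pads; the fingertips stand 25 mm ahead of it and the grasp point (between the pads) lies 6 mm ahead of it; x points along the fingers, y is the direction in which the jaws open and shut, and the axes are right-handed (so a half turn about x gives the same grasp; the last joint's range is limited). The gripper opens to 85 mm and grips with 20 to 120 N. Pads are 22 mm wide; open, the fingers measure 114 mm over their backs; the gripper's body (76 mm by 85 mm) begins 54 mm behind the grasp point. The pads swing forward as they close: fully open they stand 13 mm farther back than shut.
Start: joints at [-1.274, 0.353, 1.633, -0, 1.155, -0.002], TCP at [0.184, -0.597, 0.256] pointing down, gripper open.
Joint ranges: [-2.63, 2.63], [-0.92, 2.1], [0.06, 2.66], [-1.3, 4.44], [0, 2.69], [-3.02, 3.02]. Speed limits (rad/s): [2.22, 2.22, 2.79, 3.14, 3.14, 3.14].

## Interface

Orientations are given as a unit quaternion [w, x, y, z].
In Python, from rig import sensors, cams, ticket gives the robot as it stands.
- The arm moves only by the tool jog_arm, never from a script. Its argument "plan" is a list of rows, each an object with "delta_pos": the shift along the tool's x, y, z each as a share of 0.4 m, from -1 to 1, a list of three; "dr": the turn, a rotation vector about the tool's x, y, z each as a share of 0.5 rad, from -1 to 1, a list of three; "claw": the opening, from 0 (shut) to 1 (fully open). A call has 1 to 10 rows; each row shifts and turns the commanded pose from where the row before left it, along the tool's axes as they then stand; what a row does not reach is not made up. A row lasts 1/8 s, in which the tool goes at most 62.5 mm and 10.7 degrees, less where a joint would pass 70% of its speed; a pose out of reach is approached as far as the arm can. A call with a number of a shift or a turn outside -1 to 1 is refused whole. A call with a gripper value outside its range is refused whole. The fingers move at their own pace and stop on an object; "squeeze" is the grip in N (left out, the last holds). Time passes only in rows, so rows that do not move let the fingers close. It gives the time, the measured TCP pose, the force and the opening at its end, in the units of the state.
- sensors.get_state(): the state, without advancing time (a new reading comes with each control period).
- cams.camera(name): name is "scene" or "side" or "wrist"; returns a dict with "frame" (400x640x3 uint8, blue, green, red), "fov_y" (degrees; the focal length in pixels is half the picture's height over the tangent of half this angle, whatever the lens; pixels are square), "cx", "cy" (the principal point, pixels), "world_to_cam" (4x4, takes a point from world to camera coordinates). Camera axes: x right, y down, z forward; pixel columns grow to the right and rows downward; lengths in m; the calibration is good to about 2 mm. The wrist camera is an equidistant fisheye: a pixel r from the principal point sees the ray r / f radians off the axis. A picture is of the moment at which its call begins. There is no depth.
- ticket.sign_off(): hands the job in, once; it reports no verdict.
The state is a dict: "time": time; "joint_positions": joint angles; "qvel": joint speeds; "tau": joint torques, N m; "tcp_pos": TCP position; "orientation": TCP orientation; "force": force on the tool from outside, world axes, zero at the start; "moment": the same for the moment, N m; "finger_gap": finger opening in m.
Only numpy, scipy, OpenCV 4.12 (cv2) and the standard library are available. Lean on these libraries where they do the work, as an engineer would, in place of code of your own. Each camera call takes 0.05 s, during which the arm holds its last target. There are 200 camera calls.

## Working session

There is one attempt and no reset: what is moved stays moved. The work goes in short steps, Python scripts to look and compute and a tool call to move; the robot and the scene stay as the last step left them, time stands still between calls to the robot, and variables do not carry over. Pictures are saved under pics/ and viewed, about 8 in all and at most 12, crops included, and the job is handed in when it is done.

Besides the shell and the picture viewer there is one more tool, called as a command line: name --argument value ..., lists and objects as JSON in quotes. jog_arm: Moves the arm, as the interface text tells. Shift numbers are shares of 0.4 m and turn numbers shares of 0.5 rad, none past 1 either way. Its arguments: {"type":"object","properties":{"plan":{"type":"array"},"squeeze":{"type":"number"}},"required":["plan"]}

```bash
mkdir -p pics; cat > h.py <<'E'
import numpy as np, cv2
from rig import sensors, cams, ticket
from scipy.spatial.transform import Rotation as R
def snap(n,f):
    c=cams.camera(n); cv2.imwrite('pics/'+f,c['frame']); np.savez('pics/'+f+'.npz',**{k:np.array(v) for k,v in c.items()}); return c
def load(f): return dict(np.load('pics/'+f+'.npz'))
def ray(c,u,v,fish=False):
    f=200/np.tan(np.radians(float(c['fov_y']))/2); M=c['world_to_cam']
    a=np.array([u-float(c['cx']),v-float(c['cy'])])
    if fish:
        r=np.hypot(*a); t=r/f; d=np.r_[a/max(r,1e-9)*np.sin(t),np.cos(t)]
    else: d=np.r_[a/f,1]
    Rm=M[:3,:3]; return -Rm.T@M[:3,3], Rm.T@d
def onz(c,u,v,z,fish=False):
    o,d=ray(c,u,v,fish); return o+d*(z-o[2])/d[2]
def proj(c,p,fish=False):
    f=200/np.tan(np.radians(float(c['fov_y']))/2); M=c['world_to_cam']; q=M[:3,:3]@np.array(p)+M[:3,3]
    if fish:
        r=np.hypot(q[0],q[1]); t=np.arctan2(r,q[2]); a=q[:2]/r*t*f
    else: a=q[:2]/q[2]*f
    return a+[float(c['cx']),float(c['cy'])]
E
python3 - <<'E'
from h import *
for n in ('scene','side','wrist'):
    c=snap(n,n+'0.png'); M=c['world_to_cam']; print(n,c['fov_y'],c['cx'],c['cy'],(-M[:3,:3].T@M[:3,3]).round(3),M[2,:3].round(2))
s=sensors.get_state(); print(s['tcp_pos'],s['orientation'],s['time'],s['force'])
a,b=[cv2.imread(f'pics/{n}0.png') for n in('scene','side')]
cv2.imwrite('pics/ab.png',np.vstack([a,b])[:, :])
E
```

```text
scene 43.089288727085545 326.61401607941644 207.66359514297403 [ 1.579 -0.463  0.753] [-0.79  0.27 -0.54]
side 48.16880807871456 318.5036279817223 196.62628945238308 [0.313 0.904 0.8  ] [ 0.22 -0.8  -0.57]
wrist 65.70646984690485 317.40820420108474 201.0057109847028 [ 0.261 -0.573  0.372] [-0.3  -0.09 -0.95]
[ 0.1838733  -0.59701832  0.25576131] [-0.10489187 -0.69916842 -0.10560287  0.69929196] 0.15 [ 0.39694719 -0.10625798 -0.40231655]
```

View pics/scene0.png

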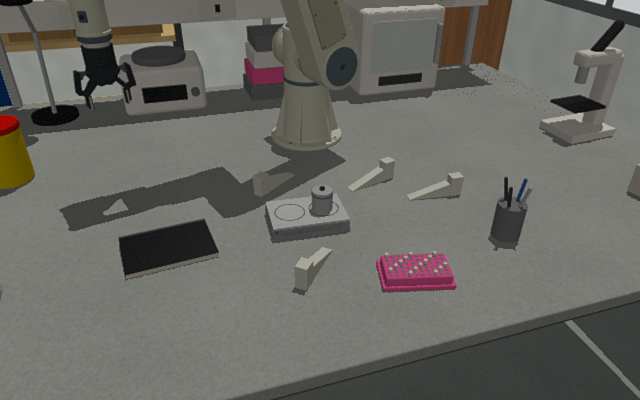

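View pics/side0.png

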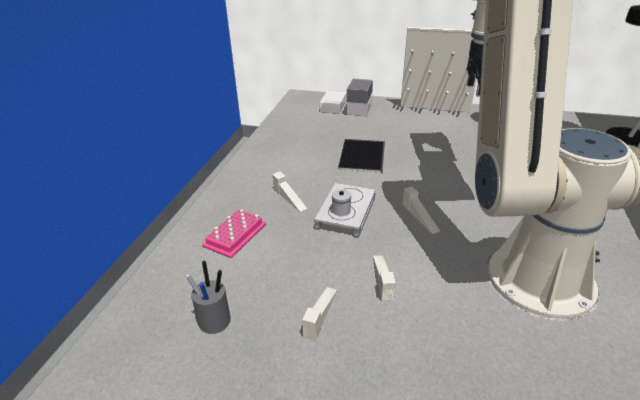

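Four look-alike wedges. In the scene view they are at (260,185), (385,165), (455,180) and (305,270). In the side view they are at (412,195), (385,280), (315,315) and (280,180). The scene view's right is the robot's left (+y), so the wedge meant should be the one at scene (455,180) / side (315,315). I'll check this with numbers and one enlarged crop.

```bash
python3 - <<'E'
from h import *
a,b=load('scene0.png'),load('side0.png')
for n,p,q in (('A',(260,193),(412,205)),('B',(388,178),(387,296)),('C',(457,193),(312,335)),('D',(302,287),(279,185))):
    print(n,onz(a,*p,0).round(3),onz(b,*q,0).round(3))
for n,p,q in (('pot knob',(322,188),(341,193)),):
    print(n,onz(a,*p,.104).round(3),onz(b,*q,.104).round(3))
print('rack',onz(a,417,285,0).round(3),'cup',onz(a,506,242,0).round(3),onz(b,212,327,0).round(3),'nb',onz(a,168,247,.014).round(3))
def crop(c,x,y,w,h):
    return cv2.resize(c['frame'][y:y+h,x:x+w],(400,300),interpolation=cv2.INTER_CUBIC)
m=np.vstack([np.hstack([crop(a,396,160,80,60),crop(b,290,275,80,60)]),np.hstack([crop(a,256,176,100,75),crop(b,305,175,80,60)])])
cv2.imwrite('pics/crops.png',m)
E
```

```text
A [ 0.343 -0.239  0.   ] [ 0.332 -0.242  0.   ]
B [0.371 0.15  0.   ] [0.357 0.146 0.   ]
C [0.511 0.305 0.   ] [0.501 0.298 0.   ]
D [ 0.764 -0.236  0.   ] [ 0.766 -0.256  0.   ]
pot knob [ 0.536 -0.116  0.104] [ 0.526 -0.106  0.104]
rack [0.835 0.01  0.   ] cup [0.757 0.298 0.   ] [0.723 0.331 0.   ] nb [ 0.546 -0.505  0.014]
```

View pics/crops.png

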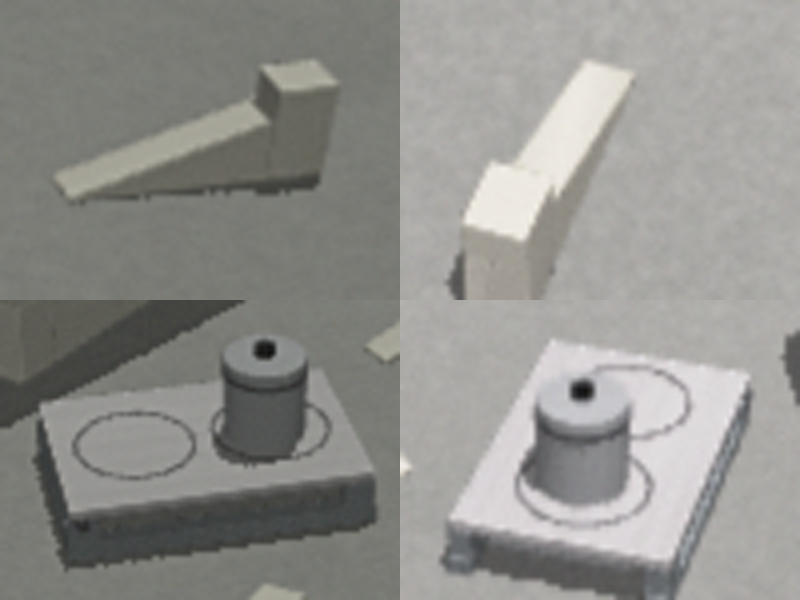

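```bash
python3 - <<'E'
from h import *
a,b=load('scene0.png'),load('side0.png')
def A(L,ox,oy,s,dy,dx=0): return [((x-dx+.5)/s+ox-.5,(y-dy+.5)/s+oy-.5) for x,y in L]
pa=A([(40,404),(75,516),(375,475),(325,370)],256,176,4,300)
pb=A([(748,373),(555,340),(447,520),(670,568)],305,175,5,300,400)
P=[onz(a,*p,.038)[:2] for p in pa]; Q=[onz(b,*p,.038)[:2] for p in pb]
for n,S in(('a',P),('b',Q)):
    S=np.array(S); print(n,'plate',S.round(3).tolist(),'mid',S.mean(0).round(4),[round(float(np.linalg.norm(S[i]-S[i-1])),3) for i in range(4)])
wa=A([(258,68),(318,58),(340,85),(277,95)],396,160,5,0); wb=A([(495,162),(555,188),(530,242),(465,220)],290,275,5,0,400)
ta=A([(55,180),(75,200)],396,160,5,0); tb=A([(583,60),(635,75)],290,275,5,0,400)
for c,w,t in((a,wa,ta),(b,wb,tb)):
    W=np.array([onz(c,*p,.06)[:2] for p in w]);T=np.array([onz(c,*p,.003)[:2] for p in t])
    d=T.mean(0)-W.mean(0);print('wedge',W.round(3).tolist(),W.mean(0).round(4),'toe',T.mean(0).round(4),np.linalg.norm(d).round(3),np.degrees(np.arctan2(*d[::-1])).round(1))
for n,p,q,z in(('knob',(265,348),(582,388),.104),('hring',(135,445),(633,401),.038),('ering',(271,430),(585,488),.038)):
    print(n,onz(a,*A([p],256,176,4,300)[0],z).round(4),onz(b,*A([q],305,175,5,300,400)[0],z).round(4))
E
```

```text
a plate [[0.453, -0.245], [0.585, -0.253], [0.598, -0.063], [0.468, -0.05]] mid [ 0.5258 -0.1529] [0.196, 0.132, 0.191, 0.131]
b plate [[0.451, -0.245], [0.575, -0.255], [0.592, -0.059], [0.463, -0.045]] mid [ 0.5201 -0.151 ] [0.201, 0.124, 0.197, 0.13]
wedge [[0.491, 0.274], [0.491, 0.313], [0.522, 0.308], [0.522, 0.268]] [0.5064 0.291 ] toe [0.4963 0.1563] 0.135 -94.3
wedge [[0.513, 0.275], [0.485, 0.282], [0.488, 0.313], [0.517, 0.308]] [0.5006 0.2946] toe [0.4912 0.1557] 0.139 -93.9
knob [ 0.5338 -0.1155  0.104 ] [ 0.5264 -0.1098  0.104 ]
hring [ 0.5195 -0.198   0.038 ] [ 0.5137 -0.1992  0.038 ]
ering [ 0.5285 -0.109   0.038 ] [ 0.5231 -0.1061  0.038 ]
```

The wedge meant is C: y≈0.29, against 0.15 for the next. The crop shows its toe pointing to −y, the handle about 30x36 mm and the length about 137 mm, all as described. The plate measures 130x196 mm with the pot on its +y ring.

```bash
cat >> h.py <<'E'
def go(p,yaw,q=None,pos=None):
    """tool x down, tool y along angle yaw (deg) in world; prints delta in tool axes as shares (translate first, then turn)"""
    s=sensors.get_state(); o=s['orientation']; r=R.from_quat(np.r_[o[1:],o[0]]); M=r.as_matrix()
    y=np.array([np.cos(np.radians(yaw)),np.sin(np.radians(yaw)),0]);x=np.array([0,0,-1.]);T=R.from_matrix(np.c_[x,y,np.cross(x,y)])
    print('t',round(s['time'],2),'tcp',s['tcp_pos'].round(4) if hasattr(s['tcp_pos'],'round') else s['tcp_pos'],'gap',s['finger_gap'],'F',np.round(s['force'],2),'M cols',M.round(3).tolist())
    print('pos shares in present axes',(M.T@(np.array(p)-s['tcp_pos'])/.4).round(4),'in target axes',(T.as_matrix().T@(np.array(p)-s['tcp_pos'])/.4).round(4),'turn',((r.inv()*T).as_rotvec()/.5).round(4))
E
python3 -c "
from h import *
go([.530,-.113,.2],-4.2); go([.530,-.113,.2],175.8); print(sensors.get_state()['joint_positions'])"
```

```text
t 0.15 tcp [ 0.1839 -0.597   0.2558] gap 0.08553062693449774 F [ 0.4  -0.11 -0.4 ] M cols [[-0.0, 0.294, -0.956], [0.001, -0.956, -0.294], [-1.0, -0.001, 0.0]]
pos shares in present axes [ 0.1403 -0.9016 -1.1832] in target axes [ 0.1394  0.7744 -1.2702] turn [-2.3974e+00 -1.2000e-03  1.8000e-03]
t 0.15 tcp [ 0.1839 -0.597   0.2558] gap 0.08553062693449774 F [ 0.4  -0.11 -0.4 ] M cols [[-0.0, 0.294, -0.956], [0.001, -0.956, -0.294], [-1.0, -0.001, 0.0]]
pos shares in present axes [ 0.1403 -0.9016 -1.1832] in target axes [ 0.1394 -0.7744  1.2702] turn [3.8858e+00 2.0000e-03 1.3000e-03]
[-1.27441729e+00  3.53491025e-01  1.63389694e+00 -2.79400512e-05
  1.15522495e+00 -2.40448380e-03]
```

jog_arm --plan '[{"delta_pos":[0,-0.09,-0.118],"dr":[0,0,0],"claw":1},{"delta_pos":[0,-0.09,-0.118],"dr":[0,0,0],"claw":1},{"delta_pos":[0,-0.09,-0.118],"dr":[0,0,0],"claw":1},{"delta_pos":[0,-0.09,-0.118],"dr":[0,0,0],"claw":1},{"delta_pos":[0,-0.09,-0.118],"dr":[0,0,0],"claw":1},{"delta_pos":[0,-0.09,-0.118],"dr":[0,0,0],"claw":1},{"delta_pos":[0,-0.09,-0.118],"dr":[0,0,0],"claw":1},{"delta_pos":[0,-0.09,-0.118],"dr":[0,0,0],"claw":1},{"delta_pos":[0,-0.09,-0.118],"dr":[0,0,0],"claw":1},{"delta_pos":[0,-0.09,-0.118],"dr":[0,0,0],"claw":1}]'

```text
time: 1.4
tcp_pos: [0.5299, -0.1125, 0.2563]
orientation: [0.105, 0.699, 0.105, -0.699]
force: [0.2, -1.4, -0.2]
finger_gap: 0.0851
```

jog_arm --plan '[{"delta_pos":[0,0,0],"dr":[-0.3,0,0],"claw":1},{"delta_pos":[0,0,0],"dr":[-0.3,0,0],"claw":1},{"delta_pos":[0,0,0],"dr":[-0.3,0,0],"claw":1},{"delta_pos":[0,0,0],"dr":[-0.3,0,0],"claw":1},{"delta_pos":[0,0,0],"dr":[-0.3,0,0],"claw":1},{"delta_pos":[0,0,0],"dr":[-0.3,0,0],"claw":1},{"delta_pos":[0,0,0],"dr":[-0.3,0,0],"claw":1},{"delta_pos":[0,0,0],"dr":[-0.3,0,0],"claw":1},{"delta_pos":[0,0,0],"dr":[0,0,0],"claw":1}]'

```text
time: 2.52
tcp_pos: [0.5289, -0.1143, 0.2561]
orientation: [-0.481, -0.518, -0.482, 0.518]
force: [0.9, -0.9, -0.5]
finger_gap: 0.0856
```

```bash
python3 - <<'E'
from h import *
c=snap('wrist','w1.png'); M=c['world_to_cam']; print((-M[:3,:3].T@M[:3,3]).round(3),M[2,:3].round(2))
go([.530,-.113,.2],-4.2)
for p in ([.530,-.113,.104],[.5165,-.1985,.038],[.526,-.1075,.038]): print(proj(c,p,True).round(1))
E
```

```text
[ 0.535 -0.033  0.373] [-0.02 -0.32 -0.95]
t 2.58 tcp [ 0.529  -0.1143  0.2561] gap 0.08548957907578497 F [-1.08  0.24  0.44] M cols [[-0.0, 0.997, -0.075], [0.0, -0.075, -0.997], [-1.0, -0.0, -0.0]]
pos shares in present axes [ 0.1403  0.0023 -0.0034] in target axes [ 0.1403  0.0023 -0.0034] turn [-0.004  -0.0001  0.0006]
[319.  190.8]
[312.6 244. ]
[314.8 169.3]
```

View pics/w1.png

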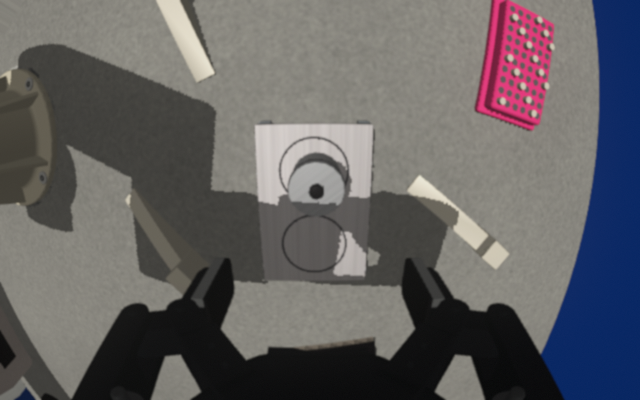

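The wrist view shows the pot's knob at (316,191), the hinge ring at about (314,243), the edge ring at about (314,169), and plate corners at (255,125), (373,125), (367,283) and (264,281). The top edge is the free edge, with both posts showing. The predictions agree within about 3 px.

```bash
python3 - <<'E'
from h import *
c=load('w1.png')
print('knob',onz(c,316,191,.102,True).round(4))
L=[(255,125),(373,125),(367,283),(264,281)]; S=np.array([onz(c,*p,.038,True)[:2] for p in L]);print(S.round(4).tolist(),S.mean(0).round(4),[round(float(np.linalg.norm(S[i]-S[i-1])),3) for i in range(4)])
# ring ellipse: dark thin line inside shaded region
g=cv2.cvtColor(c['frame'],cv2.COLOR_BGR2GRAY)
bh=cv2.morphologyEx(g,cv2.MORPH_BLACKHAT,np.ones((7,7),np.uint8))
for n,(x0,y0,x1,y1) in {'h':(274,210,336,277),'e':(274,132,356,168)}.items():
    m=np.zeros_like(g); m[y0:y1,x0:x1]=bh[y0:y1,x0:x1]>18
    ys,xs=np.nonzero(m); W=np.array([onz(c,u,v,.038,True)[:2] for u,v in zip(xs,ys)])
    for k in range(4):
        A=np.c_[2*W,np.ones(len(W))]; s=np.linalg.lstsq(A,(W**2).sum(1),rcond=None)[0]; r=np.sqrt(s[2]+s[:2]@s[:2]); e=abs(np.linalg.norm(W-s[:2],axis=1)-r); W=W[e<max(.002,np.median(e)*2)]
    print(n,len(W),s[:2].round(4),r.round(4))
# knob shape
m=(g[180:202,305:328]<70).astype(np.uint8); print('knob px',cv2.moments(m)['m10']/m.sum()+305,cv2.moments(m)['m01']/m.sum()+180,m.sum())
E
```

```text
knob [ 0.5273 -0.1136  0.102 ]
[[0.4649, -0.0528], [0.5926, -0.0624], [0.5821, -0.2609], [0.4494, -0.2483]] [ 0.5223 -0.1561] [0.196, 0.128, 0.199, 0.133]
h 296 [ 0.5177 -0.199 ] 0.0379
e 288 [ 0.526  -0.0953] 0.0264
knob px 316.10135135135135 191.1891891891892 148
```

jog_arm --plan '[{"delta_pos":[0.1,-0.0025,-0.004],"dr":[0,0,0],"claw":1},{"delta_pos":[0.1,0,0],"dr":[0,0,0],"claw":1},{"delta_pos":[0.1,0,0],"dr":[0,0,0],"claw":1},{"delta_pos":[0.08,0,0],"dr":[0,0,0],"claw":1},{"delta_pos":[0.05,0,0],"dr":[0,0,0],"claw":1},{"delta_pos":[0.02,0,0],"dr":[0,0,0],"claw":1},{"delta_pos":[0,0,0],"dr":[0,0,0],"claw":1}]'

```text
time: 3.45
tcp_pos: [0.5282, -0.1126, 0.0762]
orientation: [-0.481, -0.518, -0.481, 0.518]
force: [-0.3, -0.8, 1.1]
finger_gap: 0.0856
```

jog_arm --plan '[{"delta_pos":[0,0,0],"dr":[0,0,0],"claw":0.72},{"delta_pos":[0,0,0],"dr":[0,0,0],"claw":0.66},{"delta_pos":[0,0,0],"dr":[0,0,0],"claw":0.6},{"delta_pos":[0,0,0],"dr":[0,0,0],"claw":0.5},{"delta_pos":[0,0,0],"dr":[0,0,0],"claw":0.5},{"delta_pos":[0,0,0],"dr":[0,0,0],"claw":0.5},{"delta_pos":[0,0,0],"dr":[0,0,0],"claw":0.5}]' --squeeze 22

```text
time: 4.32
tcp_pos: [0.5285, -0.1127, 0.0772]
orientation: [0.482, 0.518, 0.481, -0.518]
force: [-1.4, 0.1, 6.2]
finger_gap: 0.0538
```

```bash
python3 - <<'E'
from h import *
c=snap('wrist','w2.png'); go([.5177,-.199,.076],-4.3)
g=cv2.cvtColor(c['frame'],cv2.COLOR_BGR2GRAY)
cv2.imwrite('pics/w2c.png',cv2.resize(c['frame'][100:400,160:480],None,fx=1.8,fy=1.8))
E
```

```text
t 4.38 tcp [ 0.5285 -0.1127  0.0772] gap 0.053197593372927975 F [-1.37  0.25  5.82] M cols [[0.001, 0.997, -0.072], [-0.0, -0.072, -0.997], [-1.0, 0.001, 0.0]]
pos shares in present axes [ 0.003  -0.0113  0.2171] in target axes [ 0.003  -0.0107  0.2171] turn [ 0.0056  0.0003 -0.0018]
```

View pics/w2c.png

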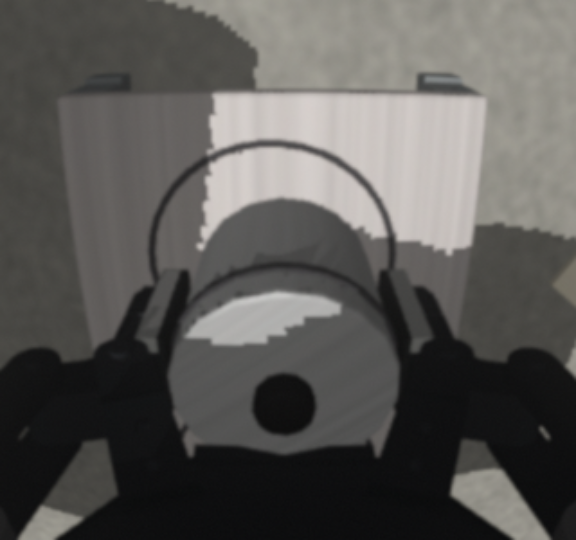

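The pot is gripped across x. Its knob is at about (317.8,324.4) in the full picture, and the plate is down with the posts showing.

```bash
python3 - <<'E'
from h import *
c=load('w2.png'); k=onz(c,317.8,324.4,.104,True); print(k.round(4))
s=sensors.get_state();M=R.from_quat(np.r_[s['orientation'][1:],s['orientation'][0]]).as_matrix()
d=np.r_[np.array([.5177,-.199])-k[:2],0]; print((M.T@d/.4).round(4))
E
```

```text
[ 0.5285 -0.1102  0.104 ]
[ 0.     -0.011   0.2233]
```

jog_arm --plan '[{"delta_pos":[0,-0.001,0.01],"dr":[0,0,0],"claw":0.5},{"delta_pos":[0,-0.001,0.025],"dr":[0,0,0],"claw":0.5},{"delta_pos":[0,-0.001,0.03],"dr":[0,0,0],"claw":0.5},{"delta_pos":[0,-0.001,0.03],"dr":[0,0,0],"claw":0.5},{"delta_pos":[0,-0.001,0.03],"dr":[0,0,0],"claw":0.5},{"delta_pos":[0,-0.002,0.03],"dr":[0,0,0],"claw":0.5},{"delta_pos":[0,-0.002,0.03],"dr":[0,0,0],"claw":0.5},{"delta_pos":[0,-0.002,0.025],"dr":[0,0,0],"claw":0.5},{"delta_pos":[0,0,0.01],"dr":[0,0,0],"claw":0.5},{"delta_pos":[0,0,0],"dr":[0,0,0],"claw":0.5}]'

```text
time: 5.62
tcp_pos: [0.5181, -0.2005, 0.0772]
orientation: [0.482, 0.518, 0.481, -0.517]
force: [-0.5, 1.3, 6.0]
finger_gap: 0.0533
```

```bash
python3 - <<'E'
from h import *
c=snap('wrist','w3.png'); go([.5177,-.199,.076],-4.3)
g=cv2.cvtColor(c['frame'],cv2.COLOR_BGR2GRAY); print(proj(c,[.5177,-.199,.104],True))
m=(g[300:350,295:340]<25).astype(np.uint8); n,l,st,ce=cv2.connectedComponentsWithStats(m)
print([(st[i].tolist(),ce[i]+[295,300],onz(c,*(ce[i]+[295,300]),.104,True).round(4)) for i in range(1,n) if st[i][4]>100])
E
```

```text
t 5.67 tcp [ 0.5181 -0.2005  0.0772] gap 0.05369230904460923 F [-1.08  0.73  6.64] M cols [[0.002, 0.997, -0.072], [-0.0, -0.072, -0.997], [-1.0, 0.002, 0.0]]
pos shares in present axes [ 0.0031 -0.0013 -0.0036] in target axes [ 0.0031 -0.0013 -0.0036] turn [ 0.005   0.0007 -0.0032]
[316.87448479 326.35904457]
[([7, 8, 33, 33, 847], array([317.49940968, 324.24439197]), array([ 0.518 , -0.1979,  0.104 ]))]
```

jog_arm --plan '[{"delta_pos":[0,0,0],"dr":[0,0,0],"claw":0.8},{"delta_pos":[0,0,0],"dr":[0,0,0],"claw":1},{"delta_pos":[0,0,0],"dr":[0,0,0],"claw":1},{"delta_pos":[0,0,0],"dr":[0,0,0],"claw":1},{"delta_pos":[0,0,0],"dr":[0,0,0],"claw":1},{"delta_pos":[-0.05,0,0],"dr":[0,0,0],"claw":1},{"delta_pos":[-0.1,0,0],"dr":[0,0,0],"claw":1},{"delta_pos":[-0.15,0,0],"dr":[0,0,0],"claw":1},{"delta_pos":[-0.15,0,0],"dr":[0,0,0],"claw":1},{"delta_pos":[0,0,0],"dr":[0,0,0],"claw":1}]'

```text
time: 6.92
tcp_pos: [0.52, -0.2011, 0.2614]
orientation: [0.485, 0.519, 0.479, -0.516]
force: [-0.4, 0.1, -0.6]
finger_gap: 0.0855
```

```bash
python3 - <<'E'
from h import *
c=snap('wrist','w4.png')
g=cv2.cvtColor(c['frame'],cv2.COLOR_BGR2GRAY); print(proj(c,[.5177,-.199,.104],True))
u,v=proj(c,[.5177,-.199,.104],True).astype(int)
m=(g[v-20:v+20,u-20:u+20]<30).astype(np.uint8); n,l,st,ce=cv2.connectedComponentsWithStats(m)
print([(st[i].tolist(),onz(c,*(ce[i]+[u-20,v-20]),.104,True).round(4)) for i in range(1,n) if st[i][4]>30])
go([.5035,.293,.256],-4.3)
E
```

```text
[313.6533037 188.1037432]
[([15, 17, 12, 12, 99], array([ 0.5177, -0.2014,  0.104 ]))]
t 6.97 tcp [ 0.5186 -0.2005  0.2586] gap 0.08537047618972322 F [-0.8   0.37 -0.9 ] M cols [[0.004, 0.997, -0.072], [-0.002, -0.072, -0.997], [-1.0, 0.005, 0.001]]
pos shares in present axes [ 0.0042 -0.1264 -1.228 ] in target axes [ 0.0065 -0.1301 -1.2276] turn [ 0.0061  0.0028 -0.0091]
```

View pics/w4.png

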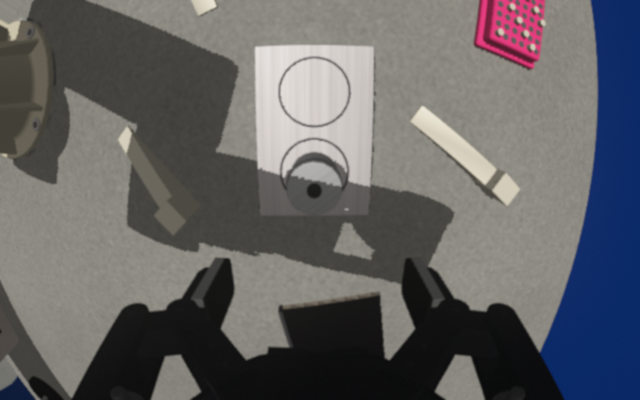

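The pot stands upright and alone in the hinge ring, with its knob about 2 mm from the ring centre. The edge ring is now clear at (314,92). Next, the wedge.

jog_arm --plan '[{"delta_pos":[0,-0.014,-0.13],"dr":[0,0,0],"claw":1},{"delta_pos":[0,-0.014,-0.13],"dr":[0,0,0],"claw":1},{"delta_pos":[0,-0.014,-0.13],"dr":[0,0,0],"claw":1},{"delta_pos":[0,-0.014,-0.13],"dr":[0,0,0],"claw":1},{"delta_pos":[0,-0.014,-0.13],"dr":[0,0,0],"claw":1},{"delta_pos":[0,-0.014,-0.13],"dr":[0,0,0],"claw":1},{"delta_pos":[0,-0.014,-0.13],"dr":[0,0,0],"claw":1},{"delta_pos":[0,-0.014,-0.13],"dr":[0,0,0],"claw":1},{"delta_pos":[0,-0.014,-0.13],"dr":[0.006,0.003,-0.009],"claw":1},{"delta_pos":[0,0,0],"dr":[0,0,0],"claw":1}]'

```text
time: 8.22
tcp_pos: [0.4998, 0.2731, 0.2543]
orientation: [-0.48, -0.516, -0.484, 0.519]
force: [-0.2, 0.0, 0.0]
finger_gap: 0.0853
```

jog_arm --plan '[{"delta_pos":[0,0,0],"dr":[0,0,0],"claw":1},{"delta_pos":[0,0,0],"dr":[0,0,0],"claw":1}]'

```text
time: 8.48
tcp_pos: [0.5007, 0.2691, 0.2556]
orientation: [-0.479, -0.517, -0.482, 0.52]
force: [0.0, 0.4, -0.3]
finger_gap: 0.0853
```

```bash
python3 - <<'E'
from h import *
c=load('w4.png'); g=cv2.cvtColor(c['frame'],cv2.COLOR_BGR2GRAY)
bh=cv2.morphologyEx(g,cv2.MORPH_BLACKHAT,np.ones((7,7),np.uint8)); m=np.zeros_like(g); m[54:130,275:355]=bh[54:130,275:355]>18
ys,xs=np.nonzero(m); W=np.array([onz(c,u,v,.038,True)[:2] for u,v in zip(xs,ys)])
for k in range(4):
    s=np.linalg.lstsq(np.c_[2*W,np.ones(len(W))],(W**2).sum(1),rcond=None)[0]; r=np.sqrt(s[2]+s[:2]@s[:2]); e=abs(np.linalg.norm(W-s[:2],axis=1)-r); W=W[e<max(.002,np.median(e)*2)]
print('ering',s[:2].round(4),r)
S=np.array([onz(c,*p,.038,True)[:2] for p in[(255,46),(373,46),(368,215),(260,215)]]);print('plate',S.round(4).tolist(),S.mean(0))
c=snap('wrist','w5.png'); go([.5035,.293,.256],-4.3)
hsv=c['frame'].astype(int); m=((c['frame'].min(2)>150)).astype(np.uint8); n,l,st,ce=cv2.connectedComponentsWithStats(m)
print([(st[i].tolist(),ce[i].round(1)) for i in range(1,n) if st[i][4]>150])
for p in ([.5035,.293,.06],[.494,.156,.003]): print(proj(c,p,True))
cv2.imwrite('pics/w5c.png',cv2.resize(c['frame'][100:300,200:440],None,fx=3,fy=3,interpolation=cv2.INTER_CUBIC))
E
```

```text
ering [ 0.5244 -0.1097] 0.03806841140524222
plate [[0.4647, -0.0527], [0.5918, -0.0622], [0.5779, -0.256], [0.4499, -0.2464]] [ 0.52106214 -0.15429232]
t 8.53 tcp [0.5008 0.2691 0.2559] gap 0.08546687366135468 F [ 0.93  0.27 -0.57] M cols [[-0.005, 0.997, -0.076], [0.001, -0.076, -0.997], [-1.0, -0.005, -0.001]]
pos shares in present axes [-0.0003  0.0021 -0.0601] in target axes [-0.0003  0.0022 -0.0601] turn [-0.0025 -0.0018  0.0102]
[([306, 142, 28, 62, 1480], array([318.9, 169.5])), ([309, 222, 19, 31, 498], array([317.5, 238.3])), ([232, 290, 26, 29, 359], array([242.9, 305.8]))]
[319.85534596 157.45291531]
[320.2459153  251.54296704]
```

View pics/w5c.png

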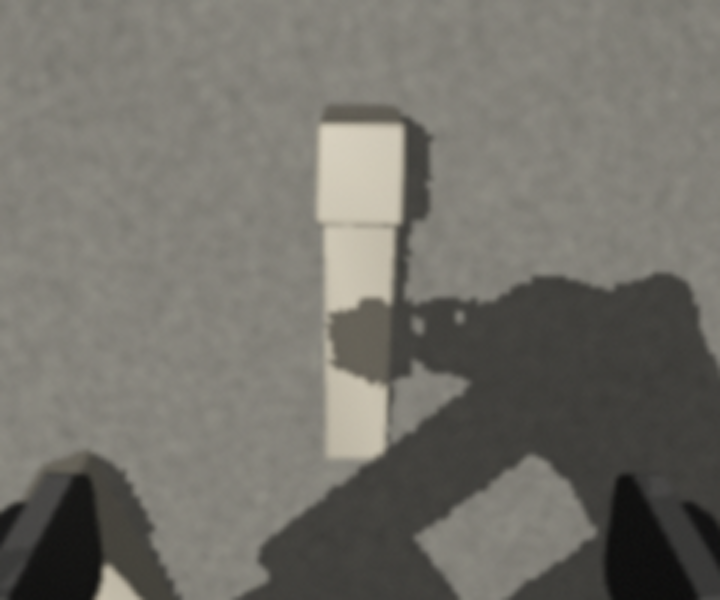

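The wedge is close, alone and aligned with the tool. Its block top spans (305,141)–(335,174) in the full picture, and the toe edge is at about (318,252).

```bash
python3 - <<'E'
from h import *
c=load('w5.png'); f=lambda L,z:np.array([onz(c,(x+.5)/3+199.5,(y+.5)/3+99.5,z,True)[:2] for x,y in L])
W=f([(318,123),(405,123),(403,222),(316,221)],.06);T=f([(325,458),(386,459)],.003)
m=W.mean(0);t=T.mean(0);d=m-t;print(W.round(4).tolist(),m.round(4),t.round(4),np.linalg.norm(d),np.degrees(np.arctan2(d[0],d[1])),[np.linalg.norm(W[i]-W[i-1]).round(4) for i in range(4)],np.linalg.norm(T[0]-T[1]))
go([*m,.046],-4.3)
E
```

```text
[[0.4905, 0.3114], [0.5197, 0.3092], [0.5168, 0.2749], [0.4869, 0.2775]] [0.5035 0.2933] [0.4911 0.1547] 0.13908531138035163 5.1099905028204375 [np.float64(0.0341), np.float64(0.0293), np.float64(0.0344), np.float64(0.03)] 0.027327045929249654
t 8.53 tcp [0.5008 0.2691 0.2559] gap 0.08546687366135468 F [ 0.93  0.27 -0.57] M cols [[-0.005, 0.997, -0.076], [0.001, -0.076, -0.997], [-1.0, -0.005, -0.001]]
pos shares in present axes [ 0.5247  0.0047 -0.0602] in target axes [ 0.5247  0.0021 -0.0607] turn [-0.0025 -0.0018  0.0102]
```

jog_arm --plan '[{"delta_pos":[0,0.002,-0.06],"dr":[-0.002,-0.002,0.01],"claw":1},{"delta_pos":[0.1,0,0],"dr":[0,0,0],"claw":1},{"delta_pos":[0.12,0,0],"dr":[0,0,0],"claw":1},{"delta_pos":[0.12,0,0],"dr":[0,0,0],"claw":1},{"delta_pos":[0.1,0,0],"dr":[0,0,0],"claw":1},{"delta_pos":[0.06,0,0],"dr":[0,0,0],"claw":1},{"delta_pos":[0.025,0,0],"dr":[0,0,0],"claw":1},{"delta_pos":[0,0,0],"dr":[0,0,0],"claw":1}]'

```text
time: 9.52
tcp_pos: [0.5037, 0.2946, 0.0462]
orientation: [0.481, 0.518, 0.481, -0.518]
force: [0.3, 0.2, 0.5]
finger_gap: 0.0855
```

jog_arm --plan '[{"delta_pos":[0,0,0],"dr":[0,0,0],"claw":0.5},{"delta_pos":[0,0,0],"dr":[0,0,0],"claw":0.4},{"delta_pos":[0,0,0],"dr":[0,0,0],"claw":0.2},{"delta_pos":[0,0,0],"dr":[0,0,0],"claw":0.2},{"delta_pos":[0,0,0],"dr":[0,0,0],"claw":0.2},{"delta_pos":[0,0,0],"dr":[0,0,0],"claw":0.2},{"delta_pos":[0,0,0],"dr":[0,0,0],"claw":0.2},{"delta_pos":[0,0,0],"dr":[0,0,0],"claw":0.2}]' --squeeze 60

```text
time: 10.52
tcp_pos: [0.504, 0.2945, 0.0472]
orientation: [0.481, 0.519, 0.481, -0.518]
force: [-0.7, 0.6, 7.0]
finger_gap: 0.0294
```

```bash
python3 - <<'E'
from h import *
c=snap('wrist','w6.png'); go([.5035,.2933,.046],-4.3)
cv2.imwrite('pics/w6c.png',cv2.resize(c['frame'][160:400,160:480],None,fx=2.4,fy=2.4,interpolation=cv2.INTER_CUBIC))
E
```

```text
t 10.57 tcp [0.504  0.2946 0.0472] gap 0.02922464002066135 F [-0.26 -0.2   6.43] M cols [[0.002, 0.997, -0.074], [0.001, -0.074, -0.997], [-1.0, 0.001, -0.001]]
pos shares in present axes [ 0.0029 -0.0011  0.0032] in target axes [ 0.0029 -0.0011  0.0032] turn [ 0.0018 -0.0025 -0.0029]
```

View pics/w6c.png

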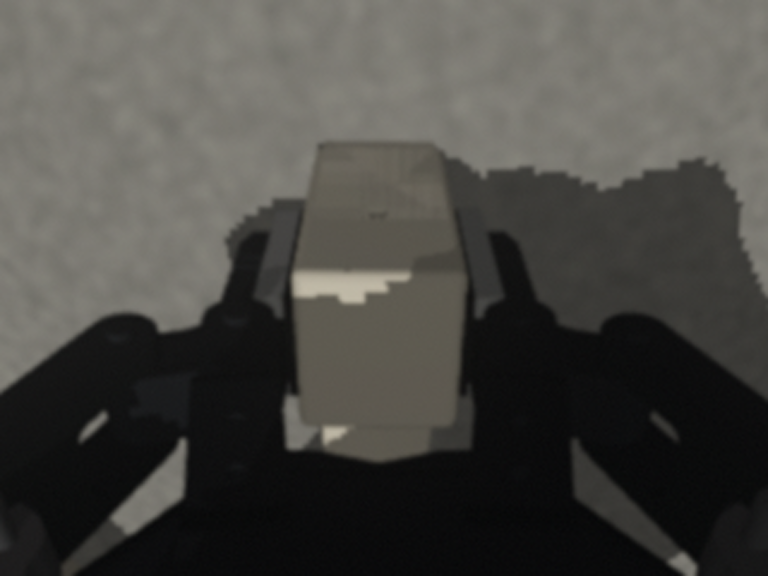

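The wedge is gripped squarely across the block, with a 29 mm gap. Before moving it, I'll check look-alike B against the path.

```bash
python3 - <<'E'
from h import *
c=load('w1.png'); print([onz(c,*p,.003,True).round(3) for p in((196,82),(213,75))])
go([0,0,0],-4.3)
O=(np.array([.5177,-.199])+[.5244,-.1097])/2; th=np.radians(4.3);u=np.array([np.sin(th),np.cos(th)]);v=np.array([u[1],-u[0]])
p=sensors.get_state()['tcp_pos'][:2]-O; print('stand xy',p@v,p@u,'shares y',-p@v/.4)
E
```

```text
[array([0.388, 0.008, 0.003]), array([0.411, 0.013, 0.003])]
t 10.57 tcp [0.504  0.2946 0.0472] gap 0.02922464002066135 F [-0.26 -0.2   6.43] M cols [[0.002, 0.997, -0.074], [0.001, -0.074, -0.997], [-1.0, 0.001, -0.001]]
pos shares in present axes [ 0.1151 -1.2023  0.8279] in target axes [ 0.1179 -1.2014  0.8288] turn [ 0.0018 -0.0025 -0.0029]
stand xy -0.05061339184413449 0.44636456057610113 shares y 0.12653347961033623
```

jog_arm --plan '[{"delta_pos":[0,0.006,0.02],"dr":[0,0,0],"claw":0.2},{"delta_pos":[0,0.014,0.05],"dr":[0,0,0],"claw":0.2},{"delta_pos":[0,0.016,0.06],"dr":[0,0,0],"claw":0.2},{"delta_pos":[0,0.016,0.06],"dr":[0,0,0],"claw":0.2},{"delta_pos":[0,0.016,0.06],"dr":[0,0,0],"claw":0.2},{"delta_pos":[0,0.016,0.06],"dr":[0,0,0],"claw":0.2},{"delta_pos":[0,0.016,0.06],"dr":[0,0,0],"claw":0.2},{"delta_pos":[0,0.016,0.06],"dr":[0,0,0],"claw":0.2},{"delta_pos":[0,0.01,0.03],"dr":[0,0,0],"claw":0.2},{"delta_pos":[0,0,0],"dr":[0,0,0],"claw":0.2}]'

```text
time: 11.82
tcp_pos: [0.5414, 0.1057, 0.0472]
orientation: [0.482, 0.519, 0.48, -0.518]
force: [0.9, -4.8, 8.5]
finger_gap: 0.0293
```

```bash
cat >> h.py <<'E'
def st():
    O=np.array([.52105,-.15435]); th=np.radians(4.3);u=np.array([np.sin(th),np.cos(th)]);v=np.array([u[1],-u[0]])
    s=sensors.get_state(); p=s['tcp_pos'][:2]-O; print('stand xy mm',(p@v*1000).round(1),(p@u*1000).round(1),'toe y',(p@u*1000-139).round(1))
    return O,u,v
E
python3 - <<'E'
from h import *
O,u,v=st(); go([*(O+u*.157),.0462],-4.3)
a=snap('scene','s2.png'); b=snap('side','d2.png')
cr=lambda c,x,y:cv2.resize(c['frame'][y:y+75,x:x+100],(400,300),interpolation=cv2.INTER_CUBIC)
print(proj(a,[.527,-.06,.03]),proj(b,[.527,-.06,.03]))
cv2.imwrite('pics/sd2.png',np.hstack([cr(a,290,165),cr(b,290,185)]))
E
```

```text
stand xy mm 0.8 260.9 toe y 121.9
t 11.82 tcp [0.5414 0.1057 0.0472] gap 0.029311465964974713 F [ 0.87 -4.83  8.5 ] M cols [[0.003, 0.997, -0.075], [0.0, -0.075, -0.997], [-1.0, 0.003, -0.0]]
pos shares in present axes [ 0.0024 -0.0021  0.2597] in target axes [ 0.0025 -0.002   0.2597] turn [ 0.0007 -0.0005 -0.0053]
[340.80024155 207.40115595] [336.69771831 223.86708276]
```

View pics/sd2.png

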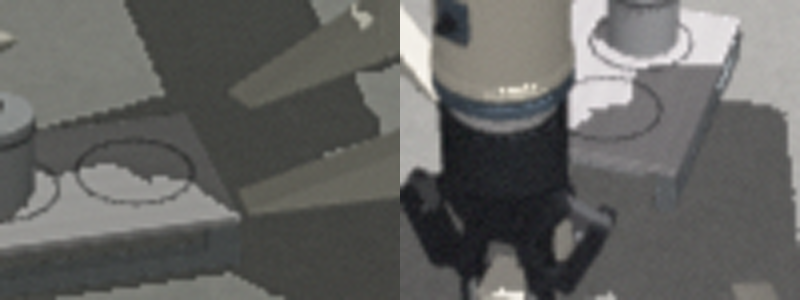

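```bash
python3 - <<'E'
from h import *
a=load('s2.png'); O,u,v=st()
for z in (0,.003): print(onz(a,349,212.5,z).round(4), onz(a,350.5,218,z).round(4))
P=np.array([.5302,-.0327]); q=lambda x,y,z:proj(a,[*(O+v*x+u*y),z]).round(1)
print('toe L/R',q(-.013,.122,.003),q(.013,.122,.003),'corners',q(.065,.098,.038),q(-.065,.098,.038),'post foot',q(.065,.098,0),'ramp top',q(.013,.242,.04),q(-.013,.242,.04))
E
```

```text
stand xy mm 0.7 261.1 toe y 122.1
[ 0.514  -0.0307  0.    ] [ 0.5402 -0.0363  0.    ]
[ 0.5182 -0.0325  0.003 ] [ 0.5443 -0.038   0.003 ]
toe L/R [349.1 212.3] [351.9 217.5] corners [349.2 218.4] [335.8 192.5] post foot [348.7 230.6] ramp top [395.5 200.4] [392.1 195.4]
```

The observed toe corners match the prediction within 1.5 px, so the wedge is on the centreline with its toe at y≈122 mm. I'll push it in now and creep at the end.

jog_arm --plan '[{"delta_pos":[0,-0.002,0.01],"dr":[0,0,0],"claw":0.2},{"delta_pos":[0,0,0.03],"dr":[0,0,0],"claw":0.2},{"delta_pos":[0,0,0.04],"dr":[0,0,0],"claw":0.2},{"delta_pos":[0,0,0.04],"dr":[0,0,0],"claw":0.2},{"delta_pos":[0,0,0.04],"dr":[0,0,0],"claw":0.2},{"delta_pos":[0,0,0.03],"dr":[0,0,0],"claw":0.2},{"delta_pos":[0,0,0.02],"dr":[0,0,0],"claw":0.2},{"delta_pos":[0,0,0],"dr":[0,0,0],"claw":0.2}]' --squeeze 80

```text
time: 12.92
tcp_pos: [0.5342, 0.0225, 0.0472]
orientation: [0.482, 0.519, 0.48, -0.517]
force: [0.1, -4.0, 8.5]
finger_gap: 0.0289
```

jog_arm --plan '[{"delta_pos":[0,0,0.01],"dr":[0,0,0],"claw":0.2},{"delta_pos":[0,0,0.01],"dr":[0,0,0],"claw":0.2},{"delta_pos":[0,0,0.005],"dr":[0,0,0],"claw":0.2},{"delta_pos":[0,0,0],"dr":[0,0,0],"claw":0.2}]'

```text
time: 13.42
tcp_pos: [0.5337, 0.014, 0.0472]
orientation: [0.481, 0.52, 0.481, -0.517]
force: [1.6, 6.7, 8.1]
finger_gap: 0.0288
```

```bash
python3 - <<'E'
from h import *
st(); go([.53,0,.046],-4.3)
E
```

```text
stand xy mm -0.0 168.8 toe y 29.8
t 13.43 tcp [0.5337 0.014  0.0472] gap 0.02883012946849588 F [1.59 6.73 8.06] M cols [[0.003, 0.997, -0.075], [0.002, -0.075, -0.997], [-1.0, 0.003, -0.002]]
pos shares in present axes [ 0.0029 -0.0066  0.0356] in target axes [ 0.003  -0.0066  0.0356] turn [ 0.0007 -0.0038 -0.006 ]
```

Contact: the y force went from −4 to +7 N near toe y≈30–35 mm. Creep on by about 11 mm.

jog_arm --plan '[{"delta_pos":[0,0,0.007],"dr":[0,0,0],"claw":0.2},{"delta_pos":[0,0,0.008],"dr":[0,0,0],"claw":0.2},{"delta_pos":[0,0,0.007],"dr":[0,0,0],"claw":0.2},{"delta_pos":[0,0,0.005],"dr":[0,0,0],"claw":0.2},{"delta_pos":[0,0,0],"dr":[0,0,0],"claw":0.2},{"delta_pos":[0,0,0],"dr":[0,0,0],"claw":0.2}]'

```text
time: 14.18
tcp_pos: [0.5329, 0.0033, 0.0472]
orientation: [0.481, 0.52, 0.481, -0.517]
force: [1.0, 7.9, 8.7]
finger_gap: 0.0294
```

```bash
python3 - <<'E'
from h import *
st(); go([.53,0,.046],-4.3)
a=snap('scene','s3.png'); b=snap('side','d3.png'); w=snap('wrist','w7.png')
cr=lambda c,x,y,w=100,h=75:cv2.resize(c['frame'][y:y+h,x:x+w],(400,300),interpolation=cv2.INTER_CUBIC)
cv2.imwrite('pics/f3.png',np.vstack([np.hstack([cr(load('scene0.png'),256,176),cr(a,256,176)]),np.hstack([cr(b,300,170),cr(w,160,160,320,240)])]))
E
```

```text
stand xy mm 0.0 158.1 toe y 19.1
t 14.18 tcp [0.5329 0.0033 0.0472] gap 0.02939026068221978 F [0.98 7.89 8.66] M cols [[0.003, 0.997, -0.075], [0.002, -0.075, -0.997], [-1.0, 0.003, -0.002]]
pos shares in present axes [ 0.003  -0.0068  0.0087] in target axes [ 0.0031 -0.0067  0.0087] turn [ 0.0009 -0.0036 -0.0063]
```

View pics/f3.png

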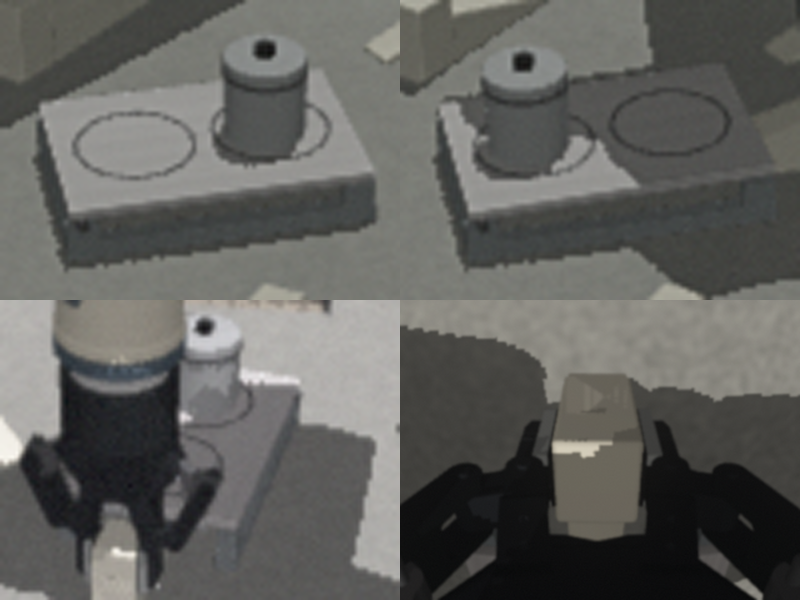

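The right-hand scene crop shows the free edge's far corner risen about 7 crop px (≈5 mm). The pot is in the hinge ring and the wedge is under the bar, still held. I'll quantify the lift from the edge ring's pixel shift, and check the pot.

```bash
python3 - <<'E'
from h import *
O,u,v=st()
def ell(c):
    g=cv2.cvtColor(c['frame'],cv2.COLOR_BGR2GRAY); bh=cv2.morphologyEx(g,cv2.MORPH_BLACKHAT,np.ones((5,5),np.uint8))
    e0=np.array([.5244,-.1097]); t=np.linspace(0,6.28,60); r=np.array([proj(c,[*(e0+.038*np.array([np.cos(k),np.sin(k)])),.040]) for k in t])
    m=np.zeros_like(g); cv2.polylines(m,[r.astype(np.int32)],True,255,5); ys,xs=np.nonzero((m>0)&(bh>12))
    return cv2.fitEllipse(np.c_[xs,ys].astype(np.float32)),len(xs)
for f in ('s2.png','s3.png'): print(ell(load(f)))
a=load('s3.png'); e=np.array([.5244,-.1097]); print('px per mm',(proj(a,[*e,.038])-proj(a,[*e,.048]))/10)
g=cv2.cvtColor(a['frame'],cv2.COLOR_BGR2GRAY); m=(g[184:198,380-100:395-100]<55).astype(np.uint8); M=cv2.moments(m,True); k=(M['m10']/M['m00']+280,M['m01']/M['m00']+184); print('knob',k,onz(a,*k,.104).round(4)); s0=load('scene0.png')
# corner shift by template match of free-edge far corner and side view rack/cup
for n,A,B in(('scene','scene0.png','s3.png'),('side','side0.png','d3.png')):
    d=cv2.absdiff(load(A)['frame'],load(B)['frame']).max(2)
    for nm,p in(('rack',(.835,.01,.02)),('cup',(.745,.31,.05)),('nb',(.546,-.505,.014))):
        x,y=proj(load(A),p).astype(int); print(n,nm,(d[max(y-25,0):y+25,max(x-35,0):x+35]>40).mean().round(3))
E
```

```text
stand xy mm 0.0 158.1 toe y 19.1
(((323.17059326171875, 207.54954528808594), (15.845491409301758, 29.310068130493164), 90.97050476074219), 102)
(((322.9056396484375, 206.194091796875), (16.010746002197266, 29.290979385375977), 88.74774169921875), 92)
px per mm [-0.00391302  0.32366457]
knob (286.4, 191.4) [ 0.5254 -0.2055  0.104 ]
scene rack 0.0
scene cup 0.0
scene nb 0.0
side rack 0.0
side cup 0.0
side nb 0.24
```

```bash
python3 -c "
from h import *
s=sensors.get_state(); print(s['time'],s['force'],abs(np.array(s['qvel'])).max()); print(ticket.sign_off())"
```

```text
14.325 [0.99866946 7.26869271 7.91618162] 0.001248014287572056
the job is handed in; nothing more can be done
None
```

I slid the pot into the hinge ring without lifting it and let go. Then I pushed the leftmost wedge flat under the bar and handed the job in at 14.3 s, still gripping the wedge at 80 N. No verdict was reported.

Last checks:
- **Plate lift:** the edge ring's shift in the scene view gives about 0.031 rad, or about 6 mm at the free edge. The wedge's position (toe y ≈ 19 mm) gives about 5 mm, so the two agree.
- **Pot:** the close view after release put the pot's knob about 2 mm from the hinge ring's centre. The last scene view read about 10 mm off. Correcting for that camera's earlier offset and the plate's tilt brings it to about 2–3 mm.
- **Wedge:** it was on the stand's centreline. The tool height did not change during the push, which suggests it stayed flat. The arm was still, with about 7 N pushing back along y.
- **Bystanders:** the rack and pen cup showed no change in either view. The notebook was unchanged in the scene view. The side view differed there, probably because of the arm's shadow, and I did not follow that up.

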